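# Find and press the concealed drawer catch

### The job

The drawer of the small wooden chest is held by a concealed catch: one of the five dark squares set level in its top is a spring button, though all five look alike. Feel across the squares with the fingertips for the one that gives, press it until the drawer springs open, then let go and leave the drawer standing open. Do not touch the drawer itself, and do not pick up or shift anything else on the bench.

Things in the scene. Friction and masses are not known exactly. Their poses are not given: they have to be found in the camera images.
- chest: Small pale wooden drawer chest, fixed to the bench; 170 deep (its x), 275 wide (its y), 105 high. Origin: centre of its underside; x points to its back, y to its left seen from the front, z up. The drawer front faces its -x. Five look-alike dark squares, each 42 x 42 and 49 apart centre to centre, lie in one row across its flat top, level with the panel, sides parallel to the chest's.
- square_1 (a point): Centre of the upper face of dark square 1 of 5 (1 is the leftmost at +y of the chest, 5 the rightmost), 105 above the bench; axes as the chest's.
- square_2 (a point): Centre of the upper face of dark square 2 of 5 (1 is the leftmost at +y of the chest, 5 the rightmost), 105 above the bench; axes as the chest's.
- square_3 (a point): Centre of the upper face of dark square 3 of 5 (1 is the leftmost at +y of the chest, 5 the rightmost), 105 above the bench; axes as the chest's.
- square_4 (a point): Centre of the upper face of dark square 4 of 5 (1 is the leftmost at +y of the chest, 5 the rightmost), 105 above the bench; axes as the chest's.
- square_5 (a point): Centre of the upper face of dark square 5 of 5 (1 is the leftmost at +y of the chest, 5 the rightmost), 105 above the bench; axes as the chest's.
- catch (a joint): How far the catch square is pressed down, m: 0 level with the panel, 0.006 fully down. A spring pushes it back up: about 1.5 N to start it moving, 5 N fully down. At about 0.003 it lets the drawer go. It is a different one of the five each time; the other four are solid and do not give.
- drawer (a joint): How far the drawer has come out toward the chest's front (-x), m: 0 shut and held by the catch, 0.045 fully out. Once the catch lets go, a spring drives it fully out in under a second and keeps it there.
- drawer_front (a point): Fixed point on the chest at the middle of the shut drawer's front face (241 wide, 66 high; a brass knob stands out 18 from it), 45 above the bench; the open drawer reaches 45 further to the chest's -x, the knob 18 more.
- pencil_flat: Flat red joiner's pencil, 14 x 174 x 10, lying on the chest's top along its width, 65 behind the row of squares (centre to centre, give or take 3). Bystander, loose: leave it alone. Origin: centre of its underside.
- glue_bottle: White glue bottle with a green cone, 73 across, 244 high, left of the chest. Bystander, loose: leave it alone. Origin: centre of its underside.
- sanding_block: Cork sanding block in abrasive paper, 63 x 119 x 36, left of the chest. Bystander, loose: leave it alone. Origin: centre of its underside.
- mug_1: Blue and white mug, 78 across (112 with handle), 92 high, right of the chest. Bystander, loose: leave it alone. Origin: centre of its underside.
- wax_tin: Round green tin, 86 across, 30 high, right of the chest. Bystander, loose: leave it alone. Origin: centre of its underside.
- block_plane: Metal block plane, 50 x 158 x 49, at the right front. Bystander, loose: leave it alone. Origin: centre of its underside.

How it is judged:
By the outcome, as a careful person would: the job done as asked, in the order asked, and still so for the second after the job is handed in, with the robot touching nothing.
It also fails if it takes over 51 s, if anything falls off the work surface, if the arm or the gripper's body presses on something with over 40 N, if the wrist force passes 120 N, or if a joint passes its speed limit or range.

### The arm

A 7-joint arm with a two-finger parallel gripper is mounted at the origin on the work surface; the furniture and walls round the work are solid. World frame = base frame: x ahead of the robot, y to its left, z up, the work surface at z = 0. Lengths are in m, angles in rad, forces in N, time in s.
With the tool pointing down it reaches from about 0.425 to 0.875 m from the base axis. Payload 4.7 kg.
Tool frame: the origin (TCP) lies midway between the tips of the shut fingers; the grasp point (between the pads) lies 19 mm behind it; y points along the fingers, z is the direction in which the jaws open and shut, and the axes are right-handed (so a half turn about y gives the same grasp; the last joint's range is limited). The gripper opens to 87 mm and grips with 3 to 60 N. Pads are 19 mm wide; open, the fingers measure 117 mm over their backs; the gripper's body (75 mm by 190 mm) begins 51 mm behind the grasp point.
Start: joints at [-1.198, 0.321, -0.07, 1.45, 0.023, 1.371, -0.057], TCP at [0.228, 0.609, 0.223] pointing down, gripper open.
Joint ranges: [-2.86, 2.86], [-0.3, 2.09], [-1.38, 1.24], [0.06, 2.45], [-1.56, 4.7], [0.09, 2.05], [-2.69, 2.69]. Speed limits (rad/s): [2.57, 2.57, 3.14, 3.14, 3.14, 3.14, 3.14].

### API

Orientations are given as a rotation vector (axis times angle).
In Python, from bench import ctrl gives the robot as it stands.
- The arm moves only by the tool play_rows, never from a script. Its arguments are lists of equal length, an entry for each row: "translation": the shift along the tool's x, y, z in mm, a list of three; "turn": the turn, a rotation vector about the tool's x, y, z in rad, a list of three; "fingers": the opening, from -1 (shut) to 1 (fully open), so that 0 is half open. In form: {"translation": [[dx, dy, dz], ...], "turn": [[wx, wy, wz], ...], "fingers": [fingers, ...]}. A call has exactly 10 rows; each row shifts and turns the commanded pose from where the row before left it, along the tool's axes as they then stand; what a row does not reach is not made up. A row lasts 1/12 s, in which the tool goes at most 41.7 mm and 7.16 degrees, less where a joint would pass 70% of its speed; a pose out of reach is approached as far as the arm can. A call with a gripper value outside its range is refused whole. The fingers move at their own pace and stop on an object; "grip_force" is the grip in N (left out, the last holds). Time passes only in rows, so rows that do not move let the fingers close, or fill a call up. It gives the time, the measured TCP pose, the force and the opening at its end, in the units of the state.
- ctrl.get_state(): the state, without advancing time (a new reading comes with each control period).
- ctrl.get_image(name): name is "scene" or "side" or "wrist"; returns the picture (384x512x3 uint8, blue, green, red); there is no depth.
- ctrl.camera_info(name): a dict with "camera_matrix" (3x3 intrinsics, pixels), "R" (3x3) and "t" (3): a world point X has camera coordinates R X + t. Camera axes: x right, y down, z forward; pixel columns grow to the right and rows downward; lengths in m; the calibration is good to about 2 mm. A picture is of the moment at which its call begins: read the wrist's pose just before it. camera_info takes no time and is no camera call; for the wrist camera it gives the pose at the moment of the call.
- ctrl.close_job(): hands the job in, once; it reports no verdict.
The state is a dict: "time": time; "joint_positions": joint angles; "qd": joint speeds; "joint_torque": joint torques, N m; "position": TCP position; "tool_rot": TCP orientation; "ft_force": force on the tool from outside, world axes, zero at the start; "torque": the same for the moment, N m; "grip_width": opening from 0.0 (shut) to 1.0 (fully open).
Only numpy, scipy, OpenCV 4.12 (cv2) and the standard library are available. Lean on these libraries where they do the work, as an engineer would, in place of code of your own. Each camera call takes 0.05 s, during which the arm holds its last target.

## Working session

There is one attempt and no reset: what is moved stays moved. The work goes in short steps, Python scripts to look and compute and a tool call to move; the robot and the scene stay as the last step left them, time stands still between calls to the robot, and variables do not carry over. Pictures are saved under pics/ and viewed, and the job is handed in when it is done.

Besides the shell and the picture viewer there is one more tool, called after "Call:" by a JSON object that holds its "method" and its "body", one argument or row to a line. play_rows: Moves the arm, as the interface text tells. Its arguments: {"type":"object","properties":{"translation":{"type":"array"},"turn":{"type":"array"},"fingers":{"type":"array"},"grip_force":{"type":"number"}},"required":["translation","turn","fingers"]}

```bash
mkdir -p pics; ls; python3 - <<'E'
from bench import ctrl
import cv2
print(ctrl.get_state())
for n in ("scene","side","wrist"):
    ci=ctrl.camera_info(n); print(n,ci)
    cv2.imwrite(f"pics/{n}0.png",ctrl.get_image(n))
E
```

```text
pics
{'time': 0.0, 'joint_positions': array([-1.19790103,  0.32185184, -0.07007911,  1.4516722 ,  0.02258796,
        1.37080155, -0.05690371]), 'qd': array([-6.99329761e-04,  1.20415550e-03,  1.92261009e-04,  9.44915262e-04,
        5.28000467e-04,  2.27111935e-03,  2.09749224e-05]), 'joint_torque': array([-1.72096229e-04, -4.91294003e+01, -4.03813524e-01, -3.12519228e+01,
       -6.37795287e-02,  4.39798983e-02,  1.59478177e-04]), 'position': array([0.22809615, 0.60807024, 0.22144415]), 'tool_rot': array([-1.55433582,  0.28178855, -0.28137812]), 'ft_force': array([ 0.77319572, -0.23513154, -0.17188273]), 'torque': array([-0.00837082,  0.03876101, -0.06893773]), 'grip_width': 1.0004151864681898}
scene {'camera_matrix': array([[392.38741378,   0.        , 255.10760987],
       [  0.        , 392.38741378, 186.11912151],
       [  0.        ,   0.        ,   1.        ]]), 'R': array([[-0.69438092,  0.719584  ,  0.0058305 ],
       [ 0.61551003,  0.59811064, -0.51323588],
       [-0.37280361, -0.35279247, -0.85822779]]), 't': array([ 0.39135163, -0.11404115,  1.28698876])}
side {'camera_matrix': array([[465.66856553,   0.        , 249.86380463],
       [  0.        , 465.66856553, 195.83037446],
       [  0.        ,   0.        ,   1.        ]]), 'R': array([[ 0.31574906, -0.94881237,  0.0075906 ],
       [-0.65375209, -0.22334194, -0.72299833],
       [ 0.68768506,  0.22332367, -0.69080808]]), 't': array([-0.2566122 ,  0.31333046,  1.13290183])}
wrist {'camera_matrix': array([[342.08238998,   0.        , 248.86735245],
       [  0.        , 342.08238998, 195.14628089],
       [  0.        ,   0.        ,   1.        ]]), 'R': array([[ 0.35075804,  0.93646454, -0.00171981],
       [ 0.90932364, -0.34015217,  0.23963935],
       [ 0.22382875, -0.08561929, -0.97086046]]), 't': array([-0.64954529, -0.02912697,  0.38884084])}
```

View pics/scene0.png

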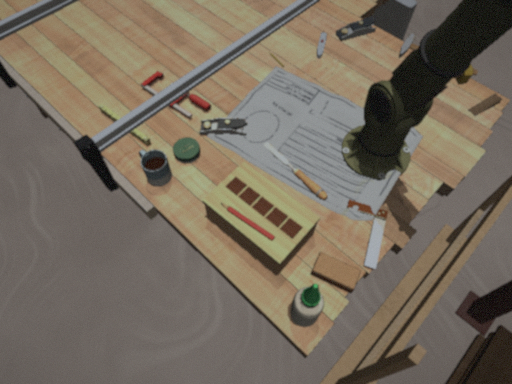

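View pics/side0.png

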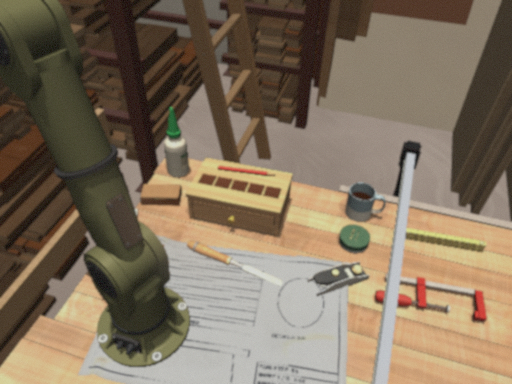

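View pics/wrist0.png

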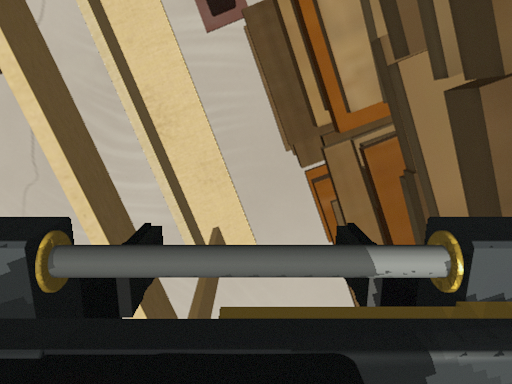

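```bash
python3 - <<'E'
import cv2
a=cv2.imread("pics/scene0.png")[160:280,190:330]; cv2.imwrite("pics/sc_crop.png",cv2.resize(a,None,fx=5,fy=5,interpolation=cv2.INTER_CUBIC))
a=cv2.imread("pics/side0.png")[145:245,170:310]; cv2.imwrite("pics/si_crop.png",cv2.resize(a,None,fx=5,fy=5,interpolation=cv2.INTER_CUBIC))
E
```

```text
(no output)
```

View pics/sc_crop.png

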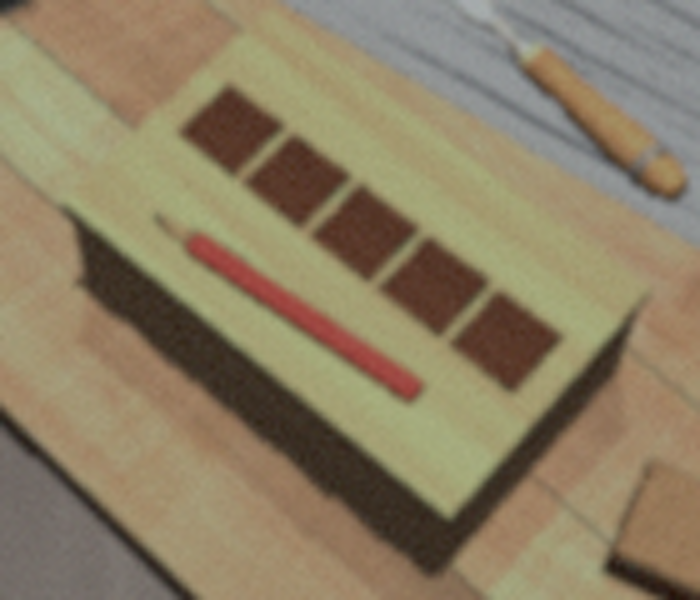

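View pics/si_crop.png

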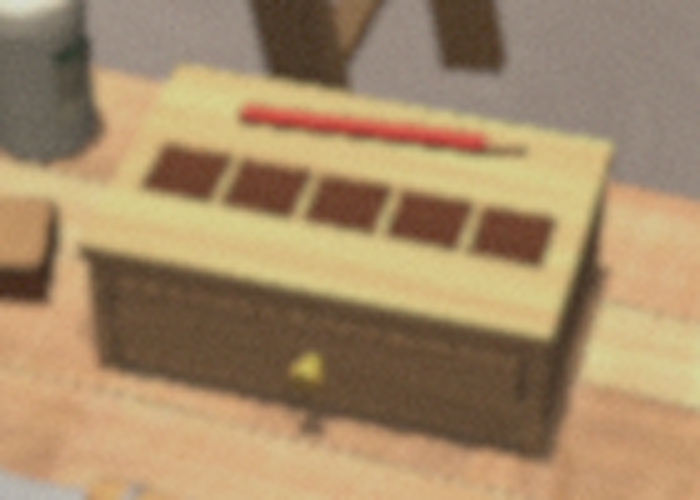

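```bash
cat > h.py <<'E'
from bench import ctrl
import numpy as np
def ray(n,u,v,z,ci=None):
    ci=ci or ctrl.camera_info(n); R,t,K=ci['R'],ci['t'],ci['camera_matrix']
    d=R.T@np.linalg.solve(K,[u,v,1]); c=-R.T@t
    return c+d*(z-c[2])/d[2]
E
python3 - <<'E'
from h import *
from scipy.spatial.transform import Rotation as R
S=[(507,341),(435,286),(365,232),(297,180),(230,129)]
D=[(187,173),(267,187),(347,203),(431,219),(512,236)]
f=lambda p,o:((p[0]+.5)/5-.5+o[0],(p[1]+.5)/5-.5+o[1])
A=np.array([ray("scene",*f(p,(190,160)),.105) for p in S]);B=np.array([ray("side",*f(p,(170,145)),.105) for p in D])
print(A.round(4));print(B.round(4))
for X in(A,B,(A+B)/2):
    m=X.mean(0);s=np.polyfit([2,1,0,-1,-2],X,1)[0];print(m,s,np.linalg.norm(s),np.degrees(np.arctan2(-s[0],s[1])))
# other objects
for n,o,pts in(("scene",(190,160),dict(p1=(190,243,.115),p2=(415,392,.115),ptip=(158,217,.115),cFL=(645,295,.105),cBL=(450,520,.105),cBR=(65,205,.105))),):
  for k,(u,v,z) in pts.items(): print(k,ray(n,*f((u,v),o),z).round(3))
s=ctrl.get_state();r=R.from_rotvec(s['tool_rot']).as_matrix();print(s['time'],s['position'],r.round(3),s['ft_force'])
E
```

```text
[[ 0.44    0.0107  0.105 ]
 [ 0.4426 -0.0381  0.105 ]
 [ 0.4449 -0.0872  0.105 ]
 [ 0.4475 -0.1362  0.105 ]
 [ 0.4502 -0.1859  0.105 ]]
[[ 0.4351  0.0072  0.105 ]
 [ 0.4387 -0.0414  0.105 ]
 [ 0.4408 -0.0899  0.105 ]
 [ 0.4435 -0.1399  0.105 ]
 [ 0.4449 -0.1879  0.105 ]]
[ 0.44505386 -0.08732179  0.105     ] [-2.52925672e-03  4.91353348e-02  3.07197929e-17] 0.049200388836053925 2.946717355874754
[ 0.44059946 -0.0903796   0.105     ] [-2.44588625e-03  4.88843151e-02 -1.75541673e-17] 0.04894546580021012 2.8643582729262005
[ 0.44282666 -0.0888507   0.105     ] [-2.48757148e-03  4.90098249e-02  4.38854184e-18] 0.04907291464375069 2.905644773737382
p1 [ 0.519 -0.146  0.115]
p2 [ 0.498 -0.002  0.115]
ptip [ 0.52  -0.17   0.115]
cFL [0.369 0.046 0.105]
cBL [0.533 0.055 0.105]
cBR [ 0.547 -0.216  0.105]
0.15 [0.22817066 0.60819214 0.22168997] [[ 0.936 -0.     0.351]
 [-0.351 -0.001  0.936]
 [ 0.    -1.    -0.001]] [-0.87989114  1.14337172 -0.00281007]
```

```bash
python3 - <<'E'
import cv2
a=cv2.imread("pics/scene0.png")[240:340,270:370]; a=cv2.resize(a,None,fx=5,fy=5,interpolation=cv2.INTER_CUBIC)
cv2.imwrite("pics/b1.png",a)
E
```

```text
(no output)
```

View pics/b1.png

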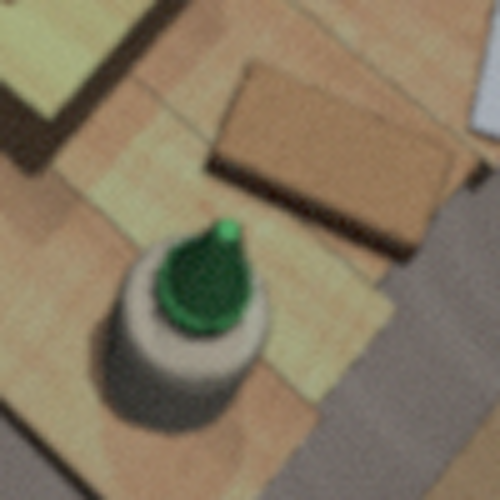

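```bash
python3 - <<'E'
from h import *
print(ray("scene",315.5,286,.244),ray("side",171,109,.244))
c=ctrl.camera_info("wrist");p=-c['R'].T@c['t'];print(p, ctrl.get_state()['time'])
E
```

```text
[0.56028137 0.1679546  0.244     ] [0.5475829  0.15941958 0.244     ]
[0.16729597 0.63169613 0.38351774] 0.15
```

Call:
{"method": "play_rows", "body": {
  "translation": [
    [0,-27,0],
    [0,-27,0],
    [0,-27,0],
    [22,0,-29],
    [22,0,-29],
    [22,0,-29],
    [22,0,-29],
    [22,0,-29],
    [22,0,-29],
    [22,0,-29]
  ],
  "turn": [
    [0,0,0],
    [0,0,0],
    [0,0,0],
    [0,0,0],
    [0,0,0],
    [0,0,0],
    [0,0,0],
    [0,0,0],
    [0,0,0],
    [0,0,0]
  ],
  "fingers": [-1,-1,-1,-1,-1,-1,-1,-1,-1,-1],
  "grip_force": 20
}}

```text
time: 0.98
position: [0.3014, 0.3625, 0.3033]
tool_rot: [-1.552, 0.282, -0.281]
ft_force: [0.9, -0.4, 0.4]
grip_width: 0.328
```

Call:
{"method": "play_rows", "body": {
  "translation": [
    [22,0,-29],
    [22,0,-29],
    [22,0,-29],
    [22,0,-29],
    [22,0,-29],
    [22,0,-29],
    [22,0,-29],
    [22,0,-29],
    [22,0,-29],
    [22,0,-29]
  ],
  "turn": [
    [0,0,0],
    [0,0,0],
    [0,0,0],
    [0,0,0],
    [0,0,0],
    [0,0,0],
    [0,0,0],
    [0,0,0],
    [0,0,0],
    [0,0,0]
  ],
  "fingers": [-1,-1,-1,-1,-1,-1,-1,-1,-1,-1]
}}

```text
time: 1.82
position: [0.4053, 0.0137, 0.3035]
tool_rot: [-1.552, 0.282, -0.282]
ft_force: [1.3, 0.2, 0.3]
grip_width: 0.005
```

Call:
{"method": "play_rows", "body": {
  "translation": [
    [24,0,-29],
    [24,0,-29],
    [24,0,-29],
    [0,0,0],
    [0,0,0],
    [0,0,0],
    [0,0,0],
    [0,0,0],
    [0,0,0],
    [0,0,0]
  ],
  "turn": [
    [0,0,0],
    [0,0,0],
    [0,0,0],
    [0,-0.1,0],
    [0,-0.1,0],
    [0,-0.1,0],
    [0,-0.11,0],
    [0,0,0],
    [0,0,0],
    [0,0,0]
  ],
  "fingers": [-1,-1,-1,-1,-1,-1,-1,-1,-1,-1]
}}

```text
time: 2.65
position: [0.4421, -0.0909, 0.3034]
tool_rot: [-1.57, -0.038, 0.038]
ft_force: [-0.1, 0.4, 0.9]
grip_width: 0.006
```

```bash
cat > st.py <<'E'
from h import *
from scipy.spatial.transform import Rotation as R
def rel(tx,ty,tz):
    s=ctrl.get_state();r=R.from_rotvec(s['tool_rot']).as_matrix()
    print(s['time'],s['position'].round(4),s['ft_force'].round(2),s['grip_width'],'q',s['joint_positions'].round(2))
    print(r.round(3)); print('tool move mm',(r.T@(np.array([tx,ty,tz])-s['position'])*1000).round(1))
    e=R.from_matrix(r.T@R.from_euler('z',2.9,degrees=True).as_matrix()@np.array([[1,0,0],[0,0,1],[0,-1,0]])).as_rotvec();print('turn',e.round(4))
E
python3 - <<'E'
from st import *
import cv2
cv2.imwrite("pics/w1.png",ctrl.get_image("wrist"));cv2.imwrite("pics/s1.png",ctrl.get_image("side"))
rel(.443,-.089,.13)
E
```

```text
2.75 [ 0.4422 -0.091   0.3035] [ 0.16 -1.16  0.38] 0.006266703400882428 q [-0.59 -0.2   0.64  1.8   0.12  1.5   1.65]
[[ 0.999  0.    -0.05 ]
 [ 0.05   0.     0.999]
 [ 0.    -1.     0.   ]]
tool move mm [  0.9 173.5   1.9]
turn [-0.0001 -0.0009  0.0001]
```

View pics/w1.png

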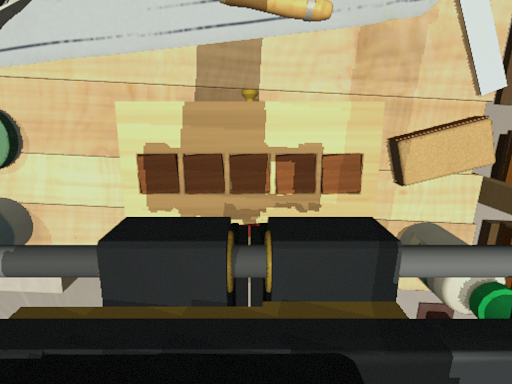

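View pics/s1.png

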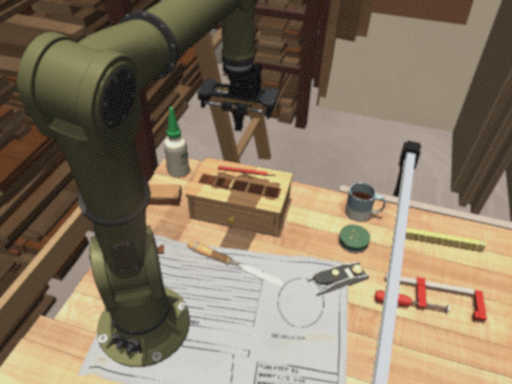

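```bash
python3 - <<'E'
from h import *
for u in(342,296.5,250,204,158): print(ray("wrist",u,173,.105).round(4))
E
```

```text
[0.4367 0.0088 0.105 ]
[ 0.4391 -0.0397  0.105 ]
[ 0.4416 -0.0893  0.105 ]
[ 0.4441 -0.1384  0.105 ]
[ 0.4465 -0.1874  0.105 ]
```

Call:
{"method": "play_rows", "body": {
  "translation": [
    [0,34,0.4],
    [0,34,0.4],
    [0,34,0.4],
    [0,34,0.4],
    [0,34,0.4],
    [0,10,0],
    [0,5,0],
    [0,5,0],
    [0,3,0],
    [0,0,0]
  ],
  "turn": [
    [0,0,0],
    [0,0,0],
    [0,0,0],
    [0,0,0],
    [0,0,0],
    [0,0,0],
    [0,0,0],
    [0,0,0],
    [0,0,0],
    [0,0,0]
  ],
  "fingers": [-1,-1,-1,-1,-1,-1,-1,-1,-1,-1]
}}

```text
time: 3.58
position: [0.4432, -0.0891, 0.1116]
tool_rot: [-1.57, -0.042, 0.039]
ft_force: [-1.2, 0.2, 0.8]
grip_width: 0.006
```

Call:
{"method": "play_rows", "body": {
  "translation": [
    [0,1,0],
    [0,1,0],
    [0,1,0],
    [0,1,0],
    [0,1,0],
    [0,1,0],
    [0,0.5,0],
    [0,0,0],
    [0,0,0],
    [0,0,0]
  ],
  "turn": [
    [0,0,0],
    [0,0,0],
    [0,0,0],
    [0,0,0],
    [0,0,0],
    [0,0,0],
    [0,0,0],
    [0,0,0],
    [0,0,0],
    [0,0,0]
  ],
  "fingers": [-1,-1,-1,-1,-1,-1,-1,-1,-1,-1]
}}

```text
time: 4.42
position: [0.4423, -0.089, 0.1054]
tool_rot: [-1.57, -0.04, 0.04]
ft_force: [-3.1, 0.5, 11.6]
grip_width: 0.008
```

Call:
{"method": "play_rows", "body": {
  "translation": [
    [0,-12,0],
    [0,0,24.5],
    [0,0,24.5],
    [0,0,0],
    [0,5,0],
    [0,3,0],
    [0,2,0],
    [0,1,0],
    [0,1,0],
    [0,0,0]
  ],
  "turn": [
    [0,0,0],
    [0,0,0],
    [0,0,0],
    [0,0,0],
    [0,0,0],
    [0,0,0],
    [0,0,0],
    [0,0,0],
    [0,0,0],
    [0,0,0]
  ],
  "fingers": [-1,-1,-1,-1,-1,-1,-1,-1,-1,-1]
}}

```text
time: 5.25
position: [0.4392, -0.0411, 0.1054]
tool_rot: [-1.57, -0.037, 0.04]
ft_force: [-6.9, 1.1, 15.8]
grip_width: 0.006
```

```bash
python3 - <<'E'
from st import *
rel(.440,-.040,.105)
E
```

```text
5.25 [ 0.4392 -0.0411  0.1054] [-6.87  1.14 15.79] 0.005685113368815897 q [-0.63 -0.06  0.66  2.11  0.04  1.08  1.62]
[[ 0.999 -0.002 -0.049]
 [ 0.049  0.001  0.999]
 [-0.002 -1.     0.001]]
tool move mm [0.8 0.4 1.1]
turn [-0.0007 -0.0014 -0.0019]
```

Call:
{"method": "play_rows", "body": {
  "translation": [
    [0,-12,0],
    [0.5,0,25],
    [0.5,0,25],
    [0,0,0],
    [0,5,0],
    [0,3,0],
    [0,2,0],
    [0,1,0],
    [0,1,0],
    [0,0,0]
  ],
  "turn": [
    [0,0,0],
    [0,0,0],
    [0,0,0],
    [0,0,0],
    [0,0,0],
    [0,0,0],
    [0,0,0],
    [0,0,0],
    [0,0,0],
    [0,0,0]
  ],
  "fingers": [-1,-1,-1,-1,-1,-1,-1,-1,-1,-1]
}}

```text
time: 6.08
position: [0.438, 0.009, 0.1039]
tool_rot: [-1.571, -0.039, 0.039]
ft_force: [-1.0, -0.1, 0.6]
grip_width: 0.008
```

```bash
python3 - <<'E'
from st import *
rel(.438,.009,.105)
E
```

```text
6.0833 [0.438  0.009  0.1039] [-1.01 -0.12  0.61] 0.008192123364253151 q [-0.68 -0.06  0.59  2.12  0.04  1.08  1.51]
[[ 0.999 -0.    -0.05 ]
 [ 0.05  -0.     0.999]
 [-0.    -1.    -0.   ]]
tool move mm [-0.  -1.1 -0. ]
turn [ 0.0003 -0.0007 -0.0002]
```

Square 1 gives: it is 1.5 mm lower at almost no force. I'll press on.

Call:
{"method": "play_rows", "body": {
  "translation": [
    [0,1,0],
    [0,1,0],
    [0,1,0],
    [0,1,0],
    [0,0,0],
    [0,0,0],
    [0,0,0],
    [0,0,0],
    [0,0,0],
    [0,0,0]
  ],
  "turn": [
    [0,0,0],
    [0,0,0],
    [0,0,0],
    [0,0,0],
    [0,0,0],
    [0,0,0],
    [0,0,0],
    [0,0,0],
    [0,0,0],
    [0,0,0]
  ],
  "fingers": [-1,-1,-1,-1,-1,-1,-1,-1,-1,-1]
}}

```text
time: 6.92
position: [0.4384, 0.0098, 0.1002]
tool_rot: [-1.57, -0.041, 0.04]
ft_force: [-0.0, -3.3, 4.3]
grip_width: 0.005
```

```bash
python3 - <<'E'
from st import *
import cv2
rel(.438,.009,.105)
cv2.imwrite("pics/w2.png",ctrl.get_image("wrist"))
E
```

```text
6.9167 [0.4384 0.0098 0.1002] [-0.05 -3.33  4.27] 0.005202503985989229 q [-0.69 -0.05  0.59  2.12  0.03  1.07  1.51]
[[ 0.999  0.001 -0.051]
 [ 0.051 -0.     0.999]
 [ 0.001 -1.    -0.   ]]
tool move mm [-0.4 -4.8 -0.8]
turn [0.0001 0.0006 0.0007]
```

View pics/w2.png

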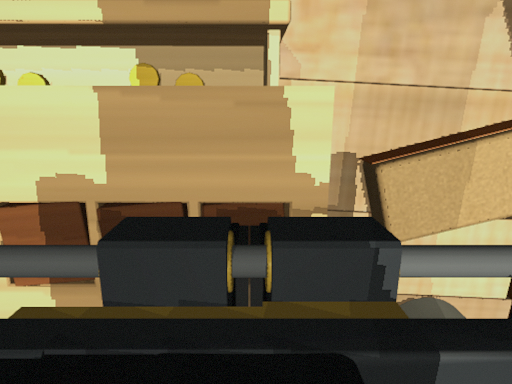

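The drawer is open, with its inside visible at rows 25–85. I'll let go straight up.

Call:
{"method": "play_rows", "body": {
  "translation": [
    [0,-4,0],
    [0,-8,0],
    [0,-20,0],
    [0,-30,0],
    [0,-35,0],
    [0,-35,0],
    [0,-35,0],
    [0,-15,0],
    [0,0,0],
    [0,0,0]
  ],
  "turn": [
    [0,0,0],
    [0,0,0],
    [0,0,0],
    [0,0,0],
    [0,0,0],
    [0,0,0],
    [0,0,0],
    [0,0,0],
    [0,0,0],
    [0,0,0]
  ],
  "fingers": [-1,-1,-1,-1,-1,-1,-1,-1,-1,-1]
}}

```text
time: 7.8
position: [0.438, 0.0106, 0.2826]
tool_rot: [-1.569, -0.042, 0.04]
ft_force: [0.5, 0.2, 0.6]
grip_width: 0.0
```

```bash
python3 - <<'E'
from st import *
import cv2
rel(.438,.009,.105)
a=ctrl.get_image("wrist");b=ctrl.get_image("side")
cv2.imwrite("pics/w3.png",a);cv2.imwrite("pics/s3.png",b)
E
```

```text
7.8 [0.438  0.0106 0.2826] [0.51 0.2  0.56] 4.457246035543752e-05 q [-0.7  -0.21  0.53  1.86  0.11  1.46  1.43]
[[ 0.999  0.001 -0.052]
 [ 0.052  0.001  0.999]
 [ 0.001 -1.     0.001]]
tool move mm [ -0.2 177.6  -1.9]
turn [-0.0014  0.0014  0.001 ]
```

View pics/w3.png

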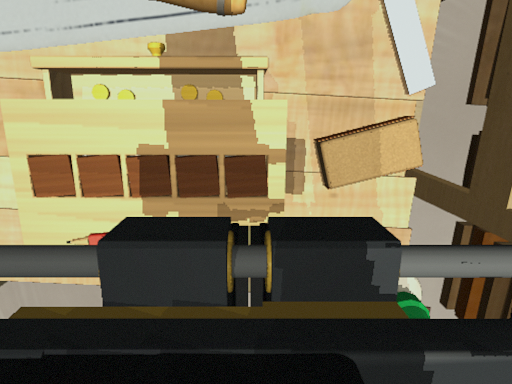

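View pics/s3.png

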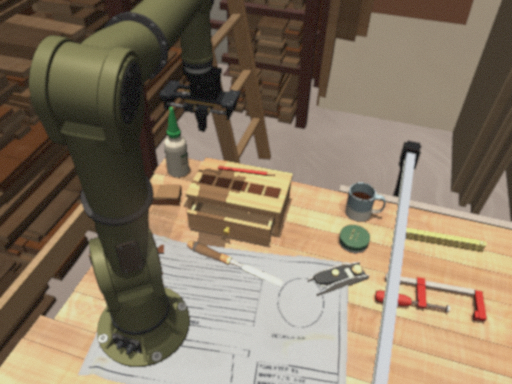

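The drawer stands open, with its knob at wrist (155,47). The pencil at side (245,170), the bottle, the block, the mug and the tin look unmoved, and the gripper is clear of everything.

```bash
python3 - <<'E'
from h import *
print(ray("wrist",150,58,.08), ctrl.get_state()['qd'].round(3))
print(ctrl.close_job())
E
```

```text
[ 0.3258798  -0.09349138  0.08      ] [0.002 0.008 0.004 0.009 0.003 0.    0.   ]
the job is handed in; nothing more can be done
None
```

The catch was square 1, and the drawer now stands open. I handed the job in at about 7.8 s of the 51 s allowed.

- **Finding the catch:** I felt the squares with shut fingertips in the order 3, 2, 1. Squares 3 and 2 stayed at the panel height of 105 mm and pushed back with 12 and 16 N. Square 1 sank about 1.5 mm at under 1 N. I didn't try squares 4 and 5.
- **Opening:** I pressed square 1 down to about 5 mm at roughly 4 N. The wrist picture then showed the drawer sprung open.
- **Letting go:** I lifted straight up to a TCP height of 283 mm. The force reading was back at its noise level.
- **Last checks:** The front edge of the open drawer measured at about x = 0.326. That is about 43 mm in front of the chest's front edge, or about 4 cm out, close to the full 45 mm. In the last side picture the pencil, bottle, sanding block, mug and tin looked unmoved; I judged that by eye. I didn't compare the block plane specifically.
- **Disagreements:** The fixed cameras disagreed by about 4 mm on where the squares are. I used the mean, which the wrist camera matched to within 1.5 mm. No checks failed.

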